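# Put the mixed-up pH buffer bottles back in their own seats

### The job

After calibrating the pH meter someone put the three buffer bottles back in one another's seats: stand each bottle upright in the seat of its own cap colour, flat on the seat's floor inside the collar. A seat holds only one bottle, so use the empty dark grey seat as the halfway place and leave it empty at the end; never stand a bottle on the bare bench. Set the bottles down rather than dropping them or tipping them over, and do not push aside or knock over the beaker, the conical flask and the amber bottle.

Things in the scene. Friction and masses are not known exactly. Their poses are not given: they have to be found in the camera images.
- bottle_red: white 100 ml buffer bottle with a red screw cap and red band on its label, full and closed, 0.09 to 0.18 kg: straight round body 47 mm across up to 83 mm above its base, then a shoulder and the cap (34 mm across, top at 116 mm). It starts upright in the seat of another colour. Origin: centre of its underside; z up along its axis. Grip the straight body
- bottle_yellow: white 100 ml buffer bottle with a yellow screw cap and yellow band on its label, full and closed, 0.09 to 0.18 kg: straight round body 47 mm across up to 83 mm above its base, then a shoulder and the cap (34 mm across, top at 116 mm). It starts upright in the seat of another colour. Origin: centre of its underside; z up along its axis. Grip the straight body
- bottle_blue: white 100 ml buffer bottle with a blue screw cap and blue band on its label, full and closed, 0.09 to 0.18 kg: straight round body 47 mm across up to 83 mm above its base, then a shoulder and the cap (34 mm across, top at 116 mm). It starts upright in the seat of another colour. Origin: centre of its underside; z up along its axis. Grip the straight body
- seat_red: red weighted anti-tip bottle seat fixed to the bench: foot disc 100 mm across and 10 mm high with an upstanding round collar (67 mm inside, 76 mm outside, top 22 mm above the bench). A bottle stands inside the collar on the flat floor, 10 mm above the bench; there is room for one bottle only. Origin: centre of the underside, on the bench; z up; yaw has no meaning
- seat_yellow: yellow weighted anti-tip bottle seat fixed to the bench: foot disc 100 mm across and 10 mm high with an upstanding round collar (67 mm inside, 76 mm outside, top 22 mm above the bench). A bottle stands inside the collar on the flat floor, 10 mm above the bench; there is room for one bottle only. Origin: centre of the underside, on the bench; z up; yaw has no meaning
- seat_blue: blue weighted anti-tip bottle seat fixed to the bench: foot disc 100 mm across and 10 mm high with an upstanding round collar (67 mm inside, 76 mm outside, top 22 mm above the bench). A bottle stands inside the collar on the flat floor, 10 mm above the bench; there is room for one bottle only. Origin: centre of the underside, on the bench; z up; yaw has no meaning
- seat_spare: empty spare: dark grey weighted anti-tip bottle seat fixed to the bench: foot disc 100 mm across and 10 mm high with an upstanding round collar (67 mm inside, 76 mm outside, top 22 mm above the bench). A bottle stands inside the collar on the flat floor, 10 mm above the bench; there is room for one bottle only. Origin: centre of the underside, on the bench; z up; yaw has no meaning
- beaker: bystander: clear glass beaker, 50 mm across, 70 mm high. Origin: centre of its underside, on the bench
- flask: bystander: conical glass flask with a pale stopper, 64 mm across at the foot, 24 mm at the neck, 117 mm high. Origin: centre of its underside, on the bench
- amber: bystander: small amber glass bottle with a black cap, 42 mm across, 85 mm high. Origin: centre of its underside, on the bench
There are look-alikes about, which are no part of the job. Leave any green look-alike of the bottle_yellow alone.

How it is judged:
On the way:
1. one of the bottles has been stood in the dark grey spare seat and let go (((horizontal distance between bottle_red and seat_spare below 0.012 m and height (world z) of bottle_red between 0.006 and 0.014 m and angle between bottle_red's own z axis and vertical below 0.1 rad and contact force between bottle_red and the fingers below 0.1 N) or (horizontal distance between bottle_yellow and seat_spare below 0.012 m and height (world z) of bottle_yellow between 0.006 and 0.014 m and angle between bottle_yellow's own z axis and vertical below 0.1 rad and contact force between bottle_yellow and the fingers below 0.1 N) or (horizontal distance between bottle_blue and seat_spare below 0.012 m and height (world z) of bottle_blue between 0.006 and 0.014 m and angle between bottle_blue's own z axis and vertical below 0.1 rad and contact force between bottle_blue and the fingers below 0.1 N))), for 0.2 s.
At the end, for the whole second after the job is handed in: each bottle stands upright (within 0.1 rad), released and at rest on the floor of the seat of its own colour, its axis within 12 mm of the seat's centre (as it is anywhere inside the collar), its base 6 to 14 mm above the bench; so the grey seat is empty (horizontal distance between bottle_red and seat_red below 0.012 m and height (world z) of bottle_red between 0.006 and 0.014 m and angle between each of bottle_red, bottle_yellow, bottle_blue's own z axis and vertical below 0.1 rad and linear speed of each of bottle_red, bottle_yellow, bottle_blue below 0.02 m/s and horizontal distance between bottle_yellow and seat_yellow below 0.012 m and height (world z) of bottle_yellow between 0.006 and 0.014 m and horizontal distance between bottle_blue and seat_blue below 0.012 m and height (world z) of bottle_blue between 0.006 and 0.014 m); the robot touches nothing.
It fails at once if a buffer bottle touches down on the bare bench (height (world z) of any of bottle_red, bottle_yellow, bottle_blue below 0.004 m).
It fails at once if a buffer bottle is tipped over (angle between any of bottle_red, bottle_yellow, bottle_blue's own z axis and vertical above 0.6 rad).
It fails at once if a buffer bottle is let fall (more than about 18 mm) instead of being set down ((contact force between bottle_red and the fingers below 0.05 N and linear speed of bottle_red above 0.6 m/s) or (contact force between bottle_yellow and the fingers below 0.05 N and linear speed of bottle_yellow above 0.6 m/s) or (contact force between bottle_blue and the fingers below 0.05 N and linear speed of bottle_blue above 0.6 m/s)).
It fails at once if the beaker, flask or amber bottle is pushed more than 25 mm (distance of any of beaker, flask, amber from where it was at the start of the episode above 0.025 m).
It fails at once if the beaker, flask or amber bottle is knocked over (angle between any of beaker, flask, amber's own z axis and vertical above 0.5 rad).
It also fails if it takes over 102 s, if anything falls off the work surface, if the arm or the gripper's body presses on something with over 40 N, if the wrist force passes 120 N, or if a joint passes its speed limit or range.

### The arm

A 6-joint arm with a two-finger parallel gripper is mounted at the origin on the work surface. World frame = base frame: x ahead of the robot, y to its left, z up, the work surface at z = 0. Lengths are in m, angles in rad, forces in N, time in s.
With the tool pointing down it reaches from about 0.375 to 0.975 m from the base axis. Payload 3.8 kg.
Tool frame: the origin (TCP) lies midway between the tips of the shut fingers; the grasp point (between the pads) lies 19 mm behind it; z points along the fingers, y is the line along which they close (so a half turn about z gives the same grasp; the last joint's range is limited). The gripper opens to 85 mm and grips with 20 to 120 N. Pads are 22 mm wide; open, the fingers measure 114 mm over their backs; the gripper's body (76 mm by 85 mm) begins 54 mm behind the grasp point. The pads swing forward as they close: fully open they stand 13 mm farther back than shut.
Start: joints at [-1.142, 0.264, 1.604, -0, 1.274, -0.037], TCP at [0.303, -0.603, 0.231] pointing down, gripper open.
Joint ranges: [-2.63, 2.63], [-0.94, 2.18], [0.31, 2.57], [-1.31, 4.45], [0, 2.66], [-2.55, 2.55]. Speed limits (rad/s): [2.57, 2.57, 3.14, 3.14, 3.14, 3.14].

### API

Orientations are given as a rotation vector (axis times angle).
In Python, from workcell import status, read_camera, workorder, masks_of gives the robot as it stands.
- The arm moves only by the tool drive_tool, never from a script. Its argument "rows" is a list of rows, each a list of 7 numbers: the turn, a rotation vector about the tool's x, y, z in degrees, then the shift along the tool's x, y, z in m, then the opening, from 0 (shut) to 1 (fully open). In form: [[ax, ay, az, tx, ty, tz, claw], ...]. A call has 1 to 8 rows; each row shifts and turns the commanded pose from where the row before left it, along the tool's axes as they then stand; what a row does not reach is not made up. A row lasts 1/12 s, in which the tool goes at most 41.7 mm and 7.16 degrees, less where a joint would pass 70% of its speed; a pose out of reach is approached as far as the arm can. A call is refused whole if a number of a shift passes 0.0417 or a number of a turn 7.16, either way. A call with a gripper value outside its range is refused whole. The fingers move at their own pace and stop on an object; "force" is the grip in N (left out, the last holds). Time passes only in rows, so rows that do not move let the fingers close. It gives the time, the measured TCP pose, the force, the opening and the grip force at its end, in the units of the state.
- status.read_state(): the state, without advancing time (a new reading comes with each control period).
- read_camera(name): name is "scene" or "side" or "wrist"; returns a dict with "color" (420x560x3 uint8, red, green, blue), "intrinsics" (3x3 intrinsics, pixels), "world_from_camera" (4x4, takes a point from camera to world coordinates); the wrist camera has in their place "mount" (4x4, takes a point from camera to tool coordinates, whose origin is the TCP and whose axes are the flange's). Camera axes: x right, y up, looking along -z (the intrinsics and any distortion apply to the point x, -y, -z); pixel columns grow to the right and rows downward; lengths in m; the calibration is good to about 2 mm. A picture is of the moment at which its call begins: read the wrist's pose just before it. There is no depth.
- workorder.finish_job(): hands the job in; it is judged then, once.
Trained networks look in a picture, given as the dict that the camera call returned (one of the last four; its "shot" number tells which), for a name from the list of things; names that differ only in an ending like _2 or _b are one class to them, and where a whole thing is asked for, a point or a joint stands for the part that bears it (a point fixed in the world has none). Each returns a list of dicts, best first, with "score" (0 to 1); they miss things now and then, are a little off and sometimes report something else, mostly with a low value. They report only what shows in the picture. A call takes as long as a camera call. They do not tell look-alikes from the thing itself.
- masks_of(picture, name): "mask" (420x560 bool, what is visible of it) and "bbox" ([left, top, right, bottom] in pixels, round what is visible of it).
The state is a dict: "time": time; "q": joint angles; "joint_vel": joint speeds; "joint_torque": joint torques, N m; "tool_pos": TCP position; "tcp_rot": TCP orientation; "wrist_force": force on the tool from outside, world axes, zero at the start; "torque": the same for the moment, N m; "width": opening from 0.0 (shut) to 1.0 (fully open); "grip_force": force on a finger pad.
Only numpy, scipy, OpenCV 4.12 (cv2) and the standard library are available. Lean on these libraries where they do the work, as an engineer would, in place of code of your own. Each camera call takes 0.05 s, during which the arm holds its last target. There are 200 camera calls.

## Working session

There is one attempt and no reset: what is moved stays moved. The work goes in short steps, Python scripts to look and compute and a tool call to move; the robot and the scene stay as the last step left them, time stands still between calls to the robot, and variables do not carry over. Pictures are saved under pics/ and viewed, at most 14 in all, crops included, and the job is handed in when it is done.

Besides the shell and the picture viewer there is one more tool, called after "Call:" in YAML: its name, and indented under it one key for each argument. drive_tool: Moves the arm, as the interface text tells. Its arguments: {"type":"object","properties":{"rows":{"type":"array"},"force":{"type":"number"}},"required":["rows"]}

```bash
mkdir -p pics; cat > h.py <<'E'
import numpy as np, cv2
from scipy.spatial.transform import Rotation as R
from workcell import status, read_camera, workorder, masks_of
def save(n,c): cv2.imwrite(f'pics/{n}.png',c['color'][:,:,::-1])
def ray(c,u,v,T=None):
    K=np.array(c['intrinsics']); T=np.array(c['world_from_camera']) if T is None else T
    d=np.linalg.inv(K)@[u,v,1]; d=T[:3,:3]@[d[0],-d[1],-d[2]]
    return T[:3,3],d/np.linalg.norm(d)
def proj(c,p,T=None):
    K=np.array(c['intrinsics']); T=np.array(c['world_from_camera']) if T is None else T
    q=np.linalg.inv(T)@np.append(p,1); q=K@[q[0],-q[1],-q[2]]; return q[:2]/q[2]
def meet(a,b):
    A=np.zeros((3,3));y=np.zeros(3)
    for o,d in (a,b):
        P=np.eye(3)-np.outer(d,d);A+=P;y+=P@o
    return np.linalg.solve(A,y)
def atz(r,z): o,d=r; return o+d*(z-o[2])/d[2]
E
python3 - <<'E'
from h import *
s=status.read_state(); print({k:np.round(v,3).tolist() for k,v in s.items()})
for n in('scene','side'):
    c=read_camera(n); save(n,c); print(n,{k:v for k,v in c.items() if k!='color'})
    for t in 'bottle_red bottle_yellow bottle_blue seat_red seat_yellow seat_blue seat_spare beaker flask amber'.split():
        print(t,[(m['bbox'],round(m['score'],2)) for m in masks_of(c,t)])
E
```

```text
{'time': 0.0, 'q': [-1.142, 0.265, 1.605, -0.0, 1.274, -0.037], 'joint_vel': [0.001, -0.001, 0.001, -0.0, -0.001, 0.002], 'joint_torque': [-0.0, -51.511, -36.732, 0.0, 0.013, -0.0], 'tool_pos': [0.303, -0.602, 0.23], 'tcp_rot': [-3.055, -0.725, 0.001], 'wrist_force': [-0.319, 1.166, -0.618], 'torque': [-0.006, -0.046, 0.014], 'grip_force': 0.0, 'width': 0.999}
scene {'intrinsics': array([[410.3413846 ,   0.        , 286.71892001],
       [  0.        , 410.3413846 , 212.02360183],
       [  0.        ,   0.        ,   1.        ]]), 'world_from_camera': array([[-0.82384977, -0.36931198,  0.429977  ,  0.87330339],
       [ 0.56659359, -0.55746228,  0.60680105,  0.52649278],
       [ 0.01559707,  0.74353511,  0.66851497,  0.55014007],
       [ 0.        ,  0.        ,  0.        ,  1.        ]]), 'shot': 1}
bottle_red [([270.9, 202.0, 300.3, 264.4], 0.89)]
bottle_yellow [([370.9, 229.8, 412.7, 301.5], 0.85), ([435.1, 287.4, 487.5, 356.6], 0.56)]
bottle_blue [([278.9, 125.9, 298.4, 183.2], 0.68), ([353.9, 266.9, 417.0, 317.5], 0.52)]
seat_red [([356.4, 265.3, 419.5, 318.8], 0.61)]
seat_
[... 634 characters left out ...]
.52674979,  0.58333856],
       [ 0.        ,  0.        ,  0.        ,  1.        ]]), 'shot': 2}
bottle_red [([235.8, 172.0, 260.0, 226.8], 0.87)]
bottle_yellow [([224.5, 216.8, 253.2, 281.4], 0.97), ([184.3, 261.3, 214.3, 327.1], 0.85)]
bottle_blue [([334.9, 157.0, 358.5, 206.6], 0.63)]
seat_red [([219.9, 260.2, 263.8, 295.6], 0.58)]
seat_yellow [([326.8, 197.2, 367.7, 221.9], 0.72)]
seat_blue [([233.2, 207.4, 273.5, 238.5], 0.61), ([325.1, 196.3, 367.1, 220.0], 0.55)]
seat_spare [([313.9, 160.5, 341.2, 178.7], 0.69)]
beaker [([292.8, 211.4, 319.9, 253.1], 0.74)]
flask [([372.3, 137.5, 397.8, 186.5], 0.84), ([230.2, 209.3, 272.0, 240.5], 0.32)]
amber [([170.4, 217.3, 190.6, 256.9], 0.59)]
```

View pics/scene.png

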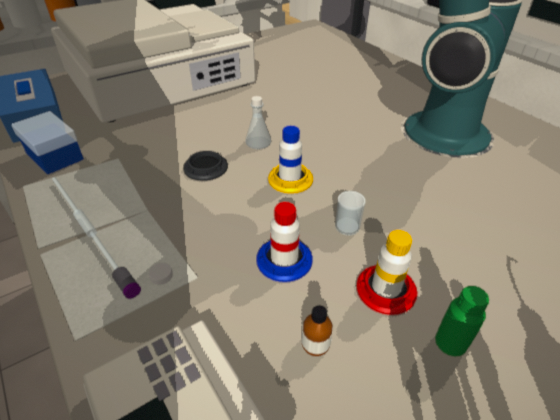

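View pics/side.png

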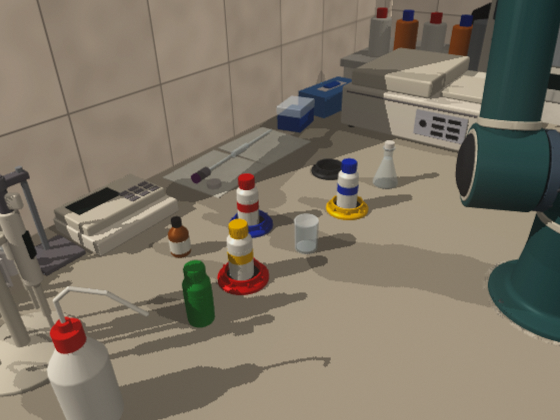

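The scene view shows blue (290,155) in the yellow seat, red (285,235) in the blue seat, yellow (395,265) in the red seat, and the spare seat at (206,165). What could be mistaken:
- Yellow bottle: the green bottle at scene (462,320) / side (198,295).
- Red bottle: the red-capped wash bottle at side (75,370).
- Spare seat: the grey disc at scene (160,272).

Next I'll fit x, y and z from both views.

```bash
cat > fit.py <<'E'
from h import *
from scipy.optimize import least_squares
def ring(r,z): a=np.linspace(0,2*np.pi,60); return np.c_[r*np.cos(a),r*np.sin(a),0*a+z]
M={'bottle':np.r_[ring(.0235,0),ring(.0235,.083),ring(.017,.09),ring(.017,.116)],'seat':np.r_[ring(.05,0),ring(.05,.01),ring(.038,.022)],
'beaker':np.r_[ring(.025,0),ring(.025,.07)],'flask':np.r_[ring(.032,0),ring(.012,.117)],'amber':np.r_[ring(.021,0),ring(.021,.05),ring(.012,.085)]}
def box(c,m,p,T=None):
    uv=np.array([proj(c,p+x,T) for x in m]); return np.r_[uv.min(0),uv.max(0)]
def fit(name,obs):  # obs: list of (cam,bbox,T)
    m=M[name.split('_')[0]]; w=np.array([1,1,1,0 if 'bottle' in name else 1])
    f=lambda p: np.concatenate([(box(c,m,p,T)-b)*w for c,b,T in obs])
    r=least_squares(f,[.6,0,.02],loss='soft_l1',f_scale=1.5); return r.x,r.fun
E
python3 - <<'E'
from fit import *
C=[read_camera('scene'),read_camera('side')]
names='bottle_red bottle_yellow bottle_blue seat_red seat_yellow seat_blue seat_spare beaker flask amber'.split()
for n in names:
    ms=[masks_of(c,n) for c in C]
    if not all(ms): print(n,'missing');continue
    best=None
    for a in ms[0]:
        for b in ms[1]:
            x,f=fit(n,[(C[0],a['bbox'],None),(C[1],b['bbox'],None)])
            print(n,round(a['score'],2),round(b['score'],2),np.round(x,4),'rms',np.sqrt((f**2).mean()).round(2),np.round(f,1))
c=C[0]['color'][190:400,240:500,::-1]
cv2.imwrite('pics/crop.png',cv2.resize(c,None,fx=2.6,fy=2.6,interpolation=cv2.INTER_CUBIC))
E
```

```text
bottle_red 0.83 0.71 [0.5967 0.1315 0.0089] rms 0.84 [ 0.4 -1.2 -0.7  0.  -0.9  1.7  0.   0. ]
bottle_yellow 0.62 0.76 [ 0.5406  0.3407 -0.0425] rms 21.93 [-0.4 61.2  0.8  0.   0.9 -9.9  0.8 -0. ]
bottle_yellow 0.62 0.65 [0.4926 0.2803 0.006 ] rms 0.42 [ 0.2 -0.7 -0.3  0.  -0.2  0.7 -0.3  0. ]
bottle_yellow 0.57 0.76 [ 0.4796  0.4005 -0.0023] rms 1.77 [-3.4 -1.3  0.9  0.  -2.9  1.5  0.7  0. ]
bottle_yellow 0.57 0.65 [0.4307 0.3521 0.0304] rms 20.47 [ -1.4 -54.1   0.4  -0.   -3.   20.3   0.3   0. ]
bottle_blue 0.79 0.73 [ 0.4559 -0.0651  0.0069] rms 0.31 [-0.1 -0.5  0.  -0.  -0.5  0.5  0.2  0. ]
bottle_blue 0.46 0.73 [ 0.5748 -0.2857 -0.1247] rms 6.86 [  2.3  -3.4 -18.2   0.    0.7   4.3  -3.3  -0. ]
seat_red 0.84 0.64 [ 0.49    0.2787 -0.0057] rms 1.52 [-0.2 -0.3  0.   0.   0.2 -1.8 -0.4  3.8]
seat_red 0.84 0.39 [0.4936 0.2648 0.0536] rms 19.81 [ -2.9 -28.1   0.4 -28.  -15.5  20.   -0.9  30.3]
seat_yellow 0.84 0.73 [ 0.4477 -0.0608 -0.0076] rms 1.89 [-1.5 -2.8  0.8  2.  -0.9 -1.6  1.4  2.9]
seat_blue 0.84 0.89 [ 0.5952  0.1259 -0.0117] rms 2.5 [ 1.2 -3.8 -2.2  0.  -2.5  4.8  0.2 -0.1]
seat_spare 0.65 0.76 [ 5.820e-01 -1.981e-01 -2.000e-04] rms 3.31 [-0.  -0.1 -0.1  0.4 -2.3 -2.2  8.6  1.6]
beaker 0.69 0.8 [ 0.5424 -0.0316  0.1385] rms 48.13 [ -0.7   1.9   1.8   3.3   3.4 -96.2  -0.  -96.1]
beaker 0.64 0.8 [ 0.4442  0.1213 -0.0016] rms 1.4 [ 1.3 -0.5 -1.6 -0.3  0.4 -0.8 -1.1  3. ]
flask 0.78 0.64 [ 0.4347 -0.2276  0.0024] rms 1.13 [-0.4 -0.3  0.1 -2.5  0.3  0.7 -1.3  1.2]
amber 0.95 0.75 [ 0.6506  0.2905 -0.0071] rms 1.47 [ 1.1 -0.8 -1.4  0.5 -1.2 -1.4  0.9  3. ]
```

View pics/crop.png

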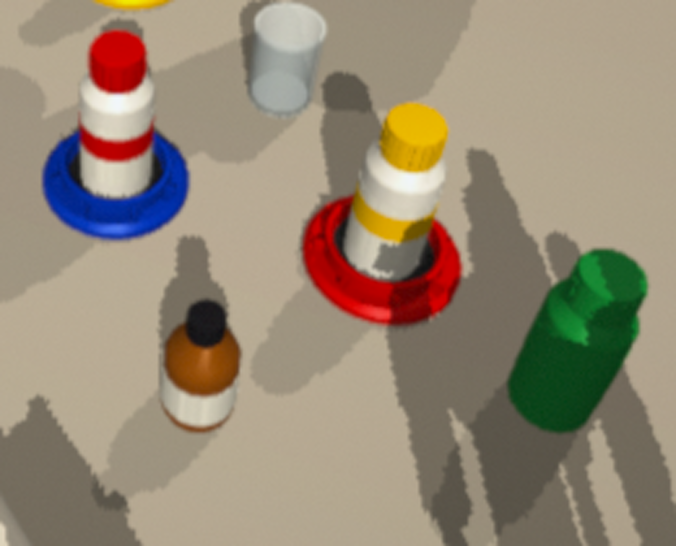

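The crop confirms the choice: the white bottle with the yellow cap in the red seat (scene 395,265), not the green one. Plan: blue to spare, yellow to yellow, red to red, blue to blue. First I'll align the tool axes with the world and hover.

Call:
drive_tool:
  rows:
    - [0,0,6.68,0,0,0,1]
    - [0,0,6.68,0,0,0,1]
    - [0,0,6.68,0,0,0,1]
    - [0,0,6.68,0,0,0,1]
    - [0,0,0,0.016,-0.037,0,1]
    - [0,0,0,0.016,-0.037,0,1]
    - [0,0,0,0.016,-0.037,0,1]
    - [0,0,0,0.016,-0.037,0,1]

```text
time: 2.87
tool_pos: [0.3675, -0.4538, 0.2312]
tcp_rot: [-3.142, 0.003, -0.0]
wrist_force: [0.5, 0.2, -0.1]
width: 1.002
grip_force: 0.0
```

Call:
drive_tool:
  rows:
    - [0,0,0,0.016,-0.037,0,1]
    - [0,0,0,0.016,-0.037,0,1]
    - [0,0,0,0.016,-0.037,0,1]
    - [0,0,0,0.016,-0.037,0,1]
    - [0,0,0,0.016,-0.037,0,1]
    - [0,0,0,0.016,-0.037,0,1]
    - [0,0,0,0,-0.037,0,1]
    - [0,0,0,0,-0.037,0,1]

```text
time: 3.53
tool_pos: [0.4639, -0.1573, 0.2316]
tcp_rot: [3.141, -0.0, 0.001]
wrist_force: [-0.5, 0.0, 0.2]
width: 1.001
grip_force: 0.0
```

```bash
cat > wr.py <<'E'
from fit import *
def wrist():
    s=status.read_state(); c=read_camera('wrist')
    T=np.eye(4);T[:3,:3]=R.from_rotvec(s['tcp_rot']).as_matrix();T[:3,3]=s['tool_pos']
    return s,c,T@np.array(c['mount'])
E
python3 - <<'E'
from wr import *
s,c,T=wrist(); save('w1',c); print(s['time'],s['tool_pos'],R.from_rotvec(s['tcp_rot']).as_matrix().round(3),np.round(c['mount'],3),c['intrinsics'])
C=[c,read_camera('scene'),read_camera('side')];Ts=[T,None,None]
for n in ['bottle_blue','seat_yellow','seat_spare']:
    ob=[]
    for k,t in zip(C,Ts):
        m=masks_of(k,n); print(n,[(q['bbox'],round(q['score'],2)) for q in m])
        if m: ob.append((k,m[0]['bbox'],t))
    x,f=fit(n,ob); print(x.round(4),f.round(1))
E
```

```text
3.5333 [ 0.46393458 -0.15731064  0.23155147] [[ 1.    -0.     0.001]
 [-0.    -1.    -0.   ]
 [ 0.001  0.    -1.   ]] [[ 0.     0.956  0.293  0.074]
 [ 1.    -0.     0.     0.001]
 [ 0.001  0.293 -0.956 -0.141]
 [ 0.     0.     0.     1.   ]] [[357.99742604   0.         274.05030381]
 [  0.         357.99742604 210.06449465]
 [  0.           0.           1.        ]]
bottle_blue [([117.9, 161.9, 199.3, 242.3], 0.86)]
bottle_blue [([276.4, 126.7, 299.3, 179.7], 0.72)]
bottle_blue [([336.4, 154.2, 358.7, 206.1], 0.74)]
[ 0.4554 -0.0611  0.0102] [-0.5 -0.4  4.2 -0.   0.9 -2.5  0.9  0.  -0.8  2.6 -0.8  0. ]
seat_yellow [([133.3, 142.7, 227.8, 232.5], 0.66)]
seat_yellow [([264.5, 164.6, 311.8, 195.3], 0.94)]
seat_yellow [([324.6, 194.4, 367.4, 221.6], 0.67)]
[ 0.4501 -0.0587 -0.0058] [-0.6 -3.9  1.  -0.4  3.4 -1.9  1.5 -0.1  1.   0.4  0.6  0.7]
seat_spare [([268.0, 1.7, 370.8, 104.2], 0.6)]
seat_spare [([184.7, 151.3, 229.6, 182.6], 0.58)]
seat_spare [([315.1, 161.5, 338.6, 181.1], 0.84)]
[ 0.581  -0.2016 -0.0094] [-0.4 -6.7  1.1  3.9  0.5  0.8  0.4  0.2 -2.9 -0.1 10.3  2.3]
```

View pics/w1.png

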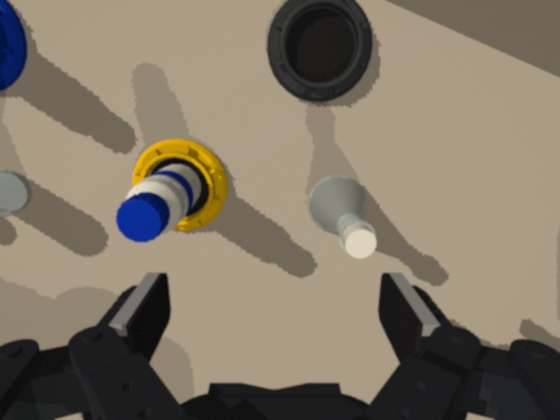

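The wrist view shows the blue cap at (143,217), the yellow seat at (180,187), the spare seat at (320,47) and the flask at (340,215), which matches the masks. I'll check wrist-only fits.

```bash
cat >> wr.py <<'E'
def fitz(name,c,b,T,z):
    m=M[name.split('_')[0]]; w=np.array([1,1,1,0 if 'bottle' in name else 1])
    f=lambda p:(box(c,m,np.r_[p,z],T)-b)*w
    r=least_squares(f,[.5,0],loss='soft_l1'); return r.x,r.fun
E
python3 - <<'E'
from wr import *
s,c,T=wrist()
for n,z in [('bottle_blue',.01),('seat_yellow',0),('seat_spare',0)]:
    for m in masks_of(c,n)[:1]:
        x,f=fitz(n,c,m['bbox'],T,z); print(n,x.round(4),f.round(1))
# cap top centre
m=masks_of(c,'bottle_blue')[0]['mask']; h=cv2.cvtColor(c['color'],cv2.COLOR_RGB2HSV)
k=(h[...,0]>105)&(h[...,0]<130)&(h[...,1]>150)&m; k[:190]=0;ys,xs=np.nonzero(k);print(xs.mean(),ys.mean(),atz(ray(c,xs.mean(),ys.mean(),T),.118))
E
```

```text
bottle_blue [ 0.4549 -0.059 ] [-0.9  0.1  3.4 -0. ]
seat_yellow [ 0.4523 -0.0612] [-0.6 -1.2  0.7  2.5]
seat_spare [ 0.5737 -0.1998] [ 0.2 -1.6 -0.2 11. ]
140.29657603222557 215.68126888217523 [ 0.4553886  -0.06068922  0.118     ]
```

Call:
drive_tool:
  rows:
    - [0,0,0,-0.003,-0.033,0,1]
    - [0,0,0,-0.003,-0.033,0,1]
    - [0,0,0,-0.003,-0.031,0,1]
    - [0,0,0,0,0,0.03,1]
    - [0,0,0,0,0,0.03,1]
    - [0,0,0,0,0,0.03,1]
    - [0,0,0,0,0,0.03,1]
    - [0,0,0,0,0,0,1]

```text
time: 5.05
tool_pos: [0.4493, -0.061, 0.1054]
tcp_rot: [-3.139, 0.0, 0.018]
wrist_force: [-1.3, -0.9, -0.6]
width: 0.999
grip_force: 0.0
```

```bash
python3 - <<'E'
from wr import *
s,c,T=wrist(); save('w2',c); print(s['tool_pos'])
E
```

```text
[ 0.44927763 -0.06097696  0.10543396]
```

View pics/w2.png

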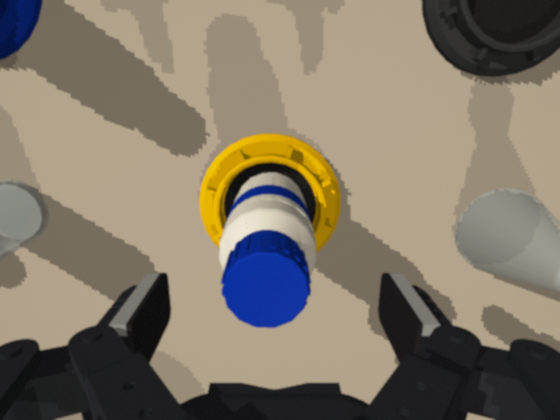

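Cap at (266,280), fingers either side with their midline at about 274. So I need a few mm sideways and +6 mm in x.

Call:
drive_tool:
  rows:
    - [0,0,0,0.005,-0.002,0.012,1]
    - [0,0,0,0,0,0.018,1]
    - [0,0,0,0,0,0.01,1]
    - [0,0,0,0,0,0,1]
    - [0,0,0,0,0,0,1]

```text
time: 5.52
tool_pos: [0.4598, -0.0603, 0.0721]
tcp_rot: [3.142, -0.001, 0.0]
wrist_force: [0.5, 0.5, 1.2]
width: 1.002
grip_force: 0.0
```

Call:
drive_tool:
  rows:
    - [0,0,0,-0.004,-0.001,0.007,1]
    - [0,0,0,0,0,0.006,1]
    - [0,0,0,0,0,0,1]
    - [0,0,0,0,0,0,0.3]
    - [0,0,0,0,0,0,0.3]
    - [0,0,0,0,0,0,0.3]
    - [0,0,0,0,0,0,0.3]
    - [0,0,0,0,0,0,0.3]
  force: 40

```text
time: 6.18
tool_pos: [0.456, -0.0592, 0.0588]
tcp_rot: [3.142, -0.001, 0.001]
wrist_force: [-0.5, 0.7, 2.6]
width: 0.536
grip_force: 41.0
```

Call:
drive_tool:
  rows:
    - [0,0,0,0,0,-0.025,0.3]
    - [0,0,0,0,0,-0.025,0.3]
    - [0,0,0,0.025,0.028,0,0.3]
    - [0,0,0,0.025,0.028,0,0.3]
    - [0,0,0,0.025,0.028,0,0.3]
    - [0,0,0,0.025,0.028,0,0.3]
    - [0,0,0,0.025,0.028,0,0.3]
    - [0,0,0,0,0,0,0.3]

```text
time: 6.85
tool_pos: [0.5851, -0.2045, 0.1084]
tcp_rot: [3.138, -0.004, 0.007]
wrist_force: [0.7, -0.2, -0.6]
width: 0.541
grip_force: 41.5
```

Call:
drive_tool:
  rows:
    - [0,0,0,0,0,0,0.3]
    - [0,0,0,0,0,0,0.3]

```text
time: 7.02
tool_pos: [0.5795, -0.199, 0.1073]
tcp_rot: [-3.141, 0.002, 0.003]
wrist_force: [-0.6, -0.3, -1.8]
width: 0.541
grip_force: 41.5
```

```bash
cat > chk.py <<'E'
import sys
from wr import *
s,c,T=wrist(); save(sys.argv[1],c); print(s['time'],s['tool_pos'].round(4) if hasattr(s['tool_pos'],'round') else s['tool_pos'],s['width'])
C=[c,read_camera('scene'),read_camera('side')];Ts=[T,None,None]
im=[]
for n in sys.argv[2:]:
    ob=[]
    for k,t in zip(C,Ts):
        m=masks_of(k,n); print(n,[(np.round(q['bbox']),round(q['score'],2)) for q in m])
        if m and t is None: ob.append((k,m[0]['bbox'],t))
        if m and t is not None: print('wrist fit',[v.round(4) for v in fitz(n,k,m[0]['bbox'],t,0 if 'seat' in n else .01)])
    x,f=fit(n,ob); print(x.round(4),f.round(1))
a=C[1]['color'][90:330,170:450,::-1];b=C[2]['color'][120:330,160:440,::-1]
cv2.imwrite(f'pics/{sys.argv[1]}_s.png',np.hstack([cv2.resize(k,(400,340)) for k in (a,b)]))
E
python3 chk.py w3 bottle_blue seat_spare
```

```text
7.0167 [ 0.5795 -0.199   0.1073] 0.5413990878372469
bottle_blue [(array([212., 200., 340., 388.]), 0.6)]
wrist fit [array([ 0.5642, -0.2014]), array([ 17.9035,  -0.1171, -14.1735,  -0.    ])]
bottle_blue [(array([192.,  94., 213., 153.]), 0.95)]
bottle_blue [(array([324., 109., 347., 156.]), 0.96)]
[ 0.5776 -0.2094  0.0495] [-3.  -1.3  2.3 -0.   1.4  2.3 -2.7  0. ]
seat_spare [(array([205., 130., 346., 251.]), 0.97)]
wrist fit [array([ 0.5853, -0.2002]), array([-1.7635, -1.0344,  1.749 , 17.9096])]
seat_spare [(array([183., 151., 229., 182.]), 0.75)]
seat_spare [(array([314., 160., 346., 181.]), 0.94)]
[ 0.584  -0.2027 -0.0064] [ 0.5 -0.  -0.7 -0.1 -2.5 -0.5  1.9  0.8]
```

View pics/w3.png

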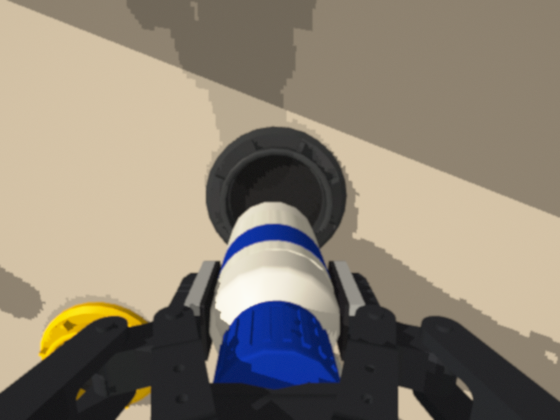

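Blue hangs between the pads just above the spare ring (centre 275,190), clearly aligned in y. It needs 5 mm more in x.

Call:
drive_tool:
  rows:
    - [0,0,0,0.005,0.001,0,0.3]
    - [0,0,0,0,0,0.02,0.3]
    - [0,0,0,0,0,0.018,0.3]
    - [0,0,0,0,0,0.006,0.3]
    - [0,0,0,0,0,0.004,0.3]
    - [0,0,0,0,0,0,0.3]
    - [0,0,0,0,0,0,0.3]

```text
time: 8.05
tool_pos: [0.5861, -0.2005, 0.0609]
tcp_rot: [3.141, -0.001, 0.002]
wrist_force: [0.1, 0.7, -0.0]
width: 0.537
grip_force: 41.5
```

Call:
drive_tool:
  rows:
    - [0,0,0,0,0,0.002,0.3]
    - [0,0,0,0,0,0,0.3]
    - [0,0,0,0,0,0,1]
    - [0,0,0,0,0,0,1]
    - [0,0,0,0,0,0,1]
    - [0,0,0,0,0,0,1]
    - [0,0,0,0,0,0,1]

```text
time: 8.63
tool_pos: [0.5855, -0.2003, 0.0584]
tcp_rot: [3.142, -0.001, 0.0]
wrist_force: [0.9, -0.1, 0.1]
width: 1.001
grip_force: 0.0
```

Call:
drive_tool:
  rows:
    - [0,0,0,0,0,-0.03,1]
    - [0,0,0,0,0,-0.04,1]
    - [0,0,0,0,0,-0.04,1]
    - [0,0,0,0,0,-0.04,1]
    - [0,0,0,-0.008,-0.04,0,1]
    - [0,0,0,-0.008,-0.04,0,1]
    - [0,0,0,-0.008,-0.04,0,1]
    - [0,0,0,-0.008,-0.04,0,1]

```text
time: 9.3
tool_pos: [0.5531, -0.039, 0.2089]
tcp_rot: [-3.142, 0.003, -0.002]
wrist_force: [0.7, 0.5, -0.9]
width: 1.004
grip_force: 0.0
```

Call:
drive_tool:
  rows:
    - [0,0,0,-0.008,-0.04,0,1]
    - [0,0,0,-0.008,-0.04,0,1]
    - [0,0,0,-0.008,-0.04,0,1]
    - [0,0,0,-0.008,-0.04,0,1]
    - [0,0,0,-0.008,-0.04,0,1]
    - [0,0,0,-0.008,-0.04,0,1]
    - [0,0,0,0,0,0,1]
    - [0,0,0,0,0,0,1]

```text
time: 9.97
tool_pos: [0.5049, 0.2018, 0.2083]
tcp_rot: [3.141, 0.006, 0.0]
wrist_force: [0.3, -1.1, 0.2]
width: 0.997
grip_force: 0.0
```

```bash
python3 chk.py w4 bottle_yellow seat_red bottle_blue seat_blue bottle_red
```

```text
9.9667 [0.5049 0.2018 0.2083] 0.9971256325248
bottle_yellow [(array([  0., 178., 100., 268.]), 0.74), (array([135., 166., 222., 256.]), 0.56)]
wrist fit [array([0.4828, 0.3696]), array([-0.9297,  0.1049, 27.3347,  0.    ])]
bottle_yellow [(array([370., 231., 411., 299.]), 0.8), (array([433., 285., 485., 358.]), 0.57)]
bottle_yellow [(array([226., 218., 250., 280.]), 0.95), (array([186., 260., 212., 327.]), 0.83)]
[0.4964 0.278  0.0084] [-0.1 -0.2 -0.1  0.  -1.8  0.2  1.5  0. ]
seat_red [(array([145., 142., 250., 241.]), 0.82)]
wrist fit [array([0.4911, 0.2761]), array([ 1.0707, -0.8066, -1.1487,  0.862 ])]
seat_red [(array([355., 265., 417., 316.]), 0.7), (array([374., 232., 414., 298.]), 0.3)]
seat_red [(array([221., 260., 267., 295.]), 0.74)]
[ 0.4897  0.2759 -0.0059] [-0.  -0.5 -0.3  0.2 -4.  -1.2  2.1  2.4]
bottle_blue []
bottle_blue [(array([190., 114., 212., 172.]), 0.72)]
bottle_blue [(array([321., 123., 341., 167.]), 0.8)]
[ 0.5868 -0.2092  0.0072] [-2.3 -1.4  1.7 -0.   0.4  2.7 -0.9  0. ]
seat_blue [(array([300.,  23., 408., 139.]), 0.76)]
wrist fit [array([0.5932, 0.13  ]), array([-2.7735, -0.9214,  2.1818,  2.0667])]
seat_blue [(array([254., 243., 312., 285.]), 0.75)]
seat_blue [(array([235., 211., 274., 238.]), 0.78)]
[ 0.5939  0.122  -0.0137] [ 0.7 -4.4 -2.  -0.7 -4.8  0.7 -0.2  3.6]
bottle_red [(array([328.,  39., 423., 110.]), 0.91)]
wrist fit [array([0.5946, 0.1313]), array([-1.5934,  0.0449,  0.6626,  0.    ])]
bottle_red [(array([272., 203., 301., 266.]), 0.61)]
bottle_red [(array([326., 192., 367., 220.]), 0.64), (array([235., 172., 259., 228.]), 0.62)]
[ 0.4693 -0.0533 -0.0973] [  2.1 -31.5  -5.3  -0.    0.7   4.4 -19.2   0. ]
```

View pics/w4.png

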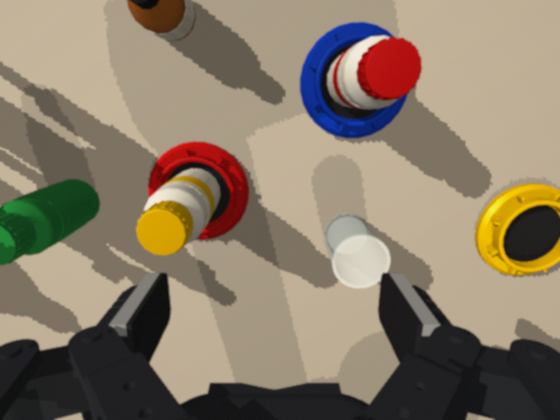

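View pics/w4_s.png

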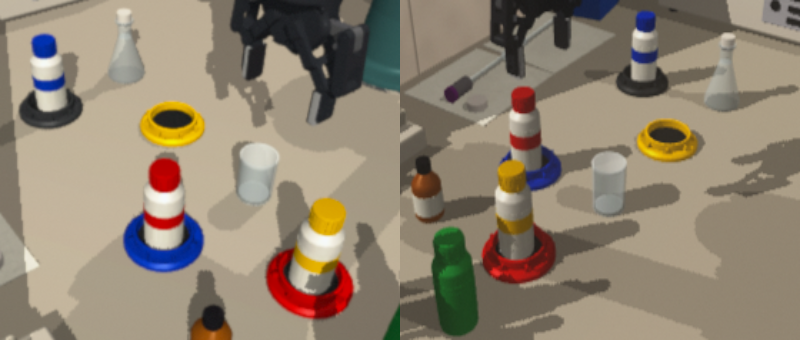

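Blue stands in the spare seat, yellow in the red seat with its cap at wrist (165,228), and the green look-alike at (45,215). Next I'll hover over yellow and check its offset.

Call:
drive_tool:
  rows:
    - [0,0,0,-0.005,-0.038,0,1]
    - [0,0,0,-0.005,-0.038,0,1]
    - [0,0,0,0,0,0.02,1]
    - [0,0,0,0,0,0.03,1]
    - [0,0,0,0,0,0.03,1]
    - [0,0,0,0,0,0.02,1]
    - [0,0,0,0,0,0,1]
    - [0,0,0,0,0,0,1]

```text
time: 11.53
tool_pos: [0.4945, 0.2754, 0.107]
tcp_rot: [3.14, -0.0, -0.005]
wrist_force: [-0.5, 0.0, 0.8]
width: 1.0
grip_force: 0.0
```

```bash
cat > cap.py <<'E'
import sys
from wr import *
s,c,T=wrist(); H=cv2.cvtColor(c['color'],cv2.COLOR_RGB2HSV).astype(int)
hue={'bottle_red':0,'bottle_yellow':23,'bottle_blue':118}[sys.argv[1]]
# cap top: fit circle of r=17mm at z .126 onto the lowest part of the cap-coloured blob of the bottle
k=(abs((H[...,0]-hue+90)%180-90)<9)&(H[...,1]>140)&(H[...,2]>60)
n,L,S,Ce=cv2.connectedComponentsWithStats(k.astype(np.uint8))
e=proj(c,np.array([s['tool_pos'][0],s['tool_pos'][1],.12]),T)
i=min((j for j in range(1,n) if S[j,4]>600),key=lambda j:np.hypot(*(Ce[j]-e)))
l,t,w,h,a=S[i]; print('blob',S[i],'tcp at',e.round(),'tcp',np.round(s['tool_pos'],4))
m=np.r_[ring(.017,.116),ring(.017,.097)]
f=lambda p:(box(c,m,np.r_[p,.01],T)-[l,t,l+w-1,t+h-1])*[1,.3,1,1]
r=least_squares(f,s['tool_pos'][:2],loss='soft_l1');print('bottle',r.x.round(4),r.fun.round(1),'d',(r.x-s['tool_pos'][:2]).round(4))
E
python3 cap.py bottle_yellow
```

```text
blob [ 224  240   88   97 6585] tcp at [273. 293.] tcp [0.4945 0.2754 0.107 ]
bottle [0.4955 0.2773] [-0.4 -0.2  0.4  0.1] d [0.001  0.0019]
```

Call:
drive_tool:
  rows:
    - [0,0,0,0.001,-0.002,0.02,1]
    - [0,0,0,0,0,0.02,1]
    - [0,0,0,0,0,0.009,1]
    - [0,0,0,0,0,0,1]
    - [0,0,0,0,0,0,0.3]
    - [0,0,0,0,0,0,0.3]
    - [0,0,0,0,0,0,0.3]
    - [0,0,0,0,0,0,0.3]

```text
time: 12.25
tool_pos: [0.498, 0.2783, 0.0612]
tcp_rot: [-3.14, 0.001, -0.004]
wrist_force: [-0.2, -0.7, 4.2]
width: 0.536
grip_force: 41.4
```

Call:
drive_tool:
  rows:
    - [0,0,0,0,0,0,0.3]
    - [0,0,0,0,0,0,0.3]

```text
time: 12.42
tool_pos: [0.498, 0.2783, 0.0612]
tcp_rot: [-3.14, 0.001, -0.005]
wrist_force: [0.7, -0.7, 6.7]
width: 0.538
grip_force: 41.7
```

Held. Lift it 0.1 m so it clears the beaker, then carry it to the yellow seat.

Call:
drive_tool:
  rows:
    - [0,0,0,0,0,-0.02,0.3]
    - [0,0,0,0,0,-0.04,0.3]
    - [0,0,0,0,0,-0.04,0.3]
    - [0,0,0,0,0,0,0.3]
    - [0,0,0,-0.004,0.025,0,0.3]
    - [0,0,0,-0.004,0.038,0,0.3]
    - [0,0,0,-0.005,0.038,0,0.3]
    - [0,0,0,-0.005,0.038,0,0.3]

```text
time: 13.08
tool_pos: [0.478, 0.1378, 0.1592]
tcp_rot: [-3.142, -0.002, -0.0]
wrist_force: [0.3, -0.5, -1.1]
width: 0.533
grip_force: 41.7
```

Call:
drive_tool:
  rows:
    - [0,0,0,-0.005,0.038,0,0.3]
    - [0,0,0,-0.005,0.038,0,0.3]
    - [0,0,0,-0.005,0.038,0,0.3]
    - [0,0,0,-0.005,0.038,0,0.3]
    - [0,0,0,-0.004,0.028,0,0.3]
    - [0,0,0,-0.004,0.019,0,0.3]
    - [0,0,0,0,0,0.02,0.3]
    - [0,0,0,0,0,0.03,0.3]

```text
time: 13.75
tool_pos: [0.4537, -0.0623, 0.1122]
tcp_rot: [3.14, -0.006, 0.014]
wrist_force: [0.4, -0.4, -2.2]
width: 0.535
grip_force: 41.9
```

Call:
drive_tool:
  rows:
    - [0,0,0,0,0,0,0.3]
    - [0,0,0,0,0,0,0.3]
    - [0,0,0,0,0,0,0.3]

```text
time: 14.0
tool_pos: [0.4507, -0.06, 0.1099]
tcp_rot: [-3.142, 0.0, -0.0]
wrist_force: [0.7, 0.7, -2.0]
width: 0.538
grip_force: 41.9
```

```bash
python3 chk.py w5 seat_yellow bottle_yellow; python3 cap.py bottle_yellow
```

```text
14.0 [ 0.4507 -0.06    0.1099] 0.5384887235431736
seat_yellow [(array([204., 140., 341., 255.]), 0.95)]
wrist fit [array([ 0.4494, -0.0593]), array([-2.407 , -1.0352,  2.3964, 21.5125])]
seat_yellow [(array([271., 204., 301., 264.]), 0.66), (array([268., 160., 311., 192.]), 0.65)]
seat_yellow [(array([326., 193., 371., 218.]), 0.9)]
[ 0.4617 -0.0824 -0.0492] [-12.8 -29.9   0.9 -58.   -0.1  11.6  -4.4  13.2]
bottle_yellow [(array([211., 204., 340., 392.]), 0.77)]
wrist fit [array([ 0.4324, -0.0618]), array([ 18.5218,  -0.1136, -16.8906,  -0.    ])]
bottle_yellow [(array([279., 104., 306., 165.]), 0.83), (array([434., 286., 489., 358.]), 0.62)]
bottle_yellow [(array([338., 137., 362., 195.]), 0.94), (array([182., 259., 213., 328.]), 0.84)]
[ 0.4498 -0.0584  0.0566] [ 1.6 -1.4 -1.8 -0.   0.4  1.5 -1.  -0. ]
blob [ 212  301  124   89 8161] tcp at [273. 290.] tcp [ 0.4508 -0.0601  0.1097]
bottle [ 0.4229 -0.0608] [ 21.6  -1.4 -20.    0.2] d [-0.0278 -0.0007]
```

View pics/w5.png

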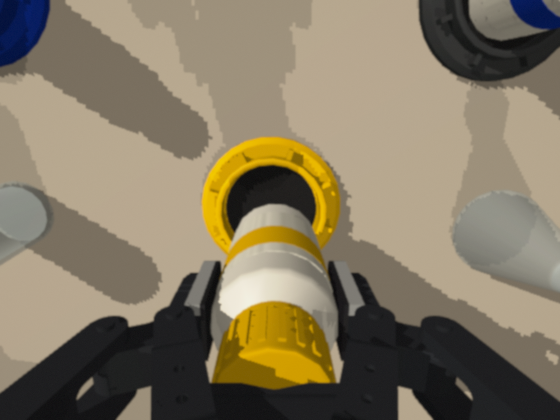

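Yellow hangs over the yellow ring (centre 271,200), bottle and seat within about 1 mm. Set down.

Call:
drive_tool:
  rows:
    - [0,0,0,0.001,0,0.015,0.3]
    - [0,0,0,0,0,0.018,0.3]
    - [0,0,0,0,0,0.008,0.3]
    - [0,0,0,0,0,0.004,0.3]
    - [0,0,0,0,0,0.003,0.3]
    - [0,0,0,0,0,0,0.3]
    - [0,0,0,0,0,0,0.3]

```text
time: 15.08
tool_pos: [0.4522, -0.0603, 0.0619]
tcp_rot: [3.141, -0.001, 0.002]
wrist_force: [0.2, 0.3, -1.6]
width: 0.539
grip_force: 41.9
```

Call:
drive_tool:
  rows:
    - [0,0,0,0,0,0.0015,0.3]
    - [0,0,0,0,0,0,0.3]
    - [0,0,0,0,0,0,1]
    - [0,0,0,0,0,0,1]
    - [0,0,0,0,0,0,1]
    - [0,0,0,0,0,0,1]
    - [0,0,0,0,0,0,1]
    - [0,0,0,0,0,-0.03,1]

```text
time: 15.75
tool_pos: [0.4463, -0.0592, 0.0848]
tcp_rot: [-3.139, 0.001, 0.018]
wrist_force: [-1.0, -0.6, -0.7]
width: 0.998
grip_force: 0.0
```

Call:
drive_tool:
  rows:
    - [0,0,0,0,0,-0.035,1]
    - [0,0,0,0,0,-0.035,1]
    - [0,0,0,0,0,-0.035,1]
    - [0,0,0,0.023,-0.032,0,1]
    - [0,0,0,0.023,-0.032,0,1]
    - [0,0,0,0.024,-0.032,0,1]
    - [0,0,0,0.024,-0.032,0,1]
    - [0,0,0,0.024,-0.032,0,1]

```text
time: 16.42
tool_pos: [0.5704, 0.1013, 0.1948]
tcp_rot: [3.142, -0.001, 0.001]
wrist_force: [-0.6, -0.8, 1.0]
width: 1.002
grip_force: 0.0
```

Call:
drive_tool:
  rows:
    - [0,0,0,0.024,-0.031,0,1]
    - [0,0,0,0,0,0.02,1]
    - [0,0,0,0,0,0.03,1]
    - [0,0,0,0,0,0.03,1]
    - [0,0,0,0,0,0.01,1]
    - [0,0,0,0,0,0,1]
    - [0,0,0,0,0,0,1]

```text
time: 17.0
tool_pos: [0.5933, 0.1306, 0.1046]
tcp_rot: [3.141, -0.001, -0.002]
wrist_force: [0.9, -1.0, 0.7]
width: 0.997
grip_force: 0.0
```

```bash
python3 cap.py bottle_red; python3 chk.py w6 seat_blue
```

```text
blob [ 225  232   90   97 6774] tcp at [272. 296.] tcp [0.5933 0.1306 0.1046]
bottle [0.5997 0.1317] [-0.7 -0.8  0.7  0.2] d [0.0064 0.0011]
17.05 [0.5945 0.1307 0.1061] 0.9933954433403986
seat_blue [(array([207., 137., 349., 257.]), 0.65)]
wrist fit [array([0.5956, 0.1275]), array([-1.3466, -1.0677,  1.3421, 18.8846])]
seat_blue [(array([253., 241., 311., 285.]), 0.85)]
seat_blue []
[ 0.5984  0.1278 -0.0094] [ 0.7 -1.  -0.7  0.9]
```

View pics/w6_s.png

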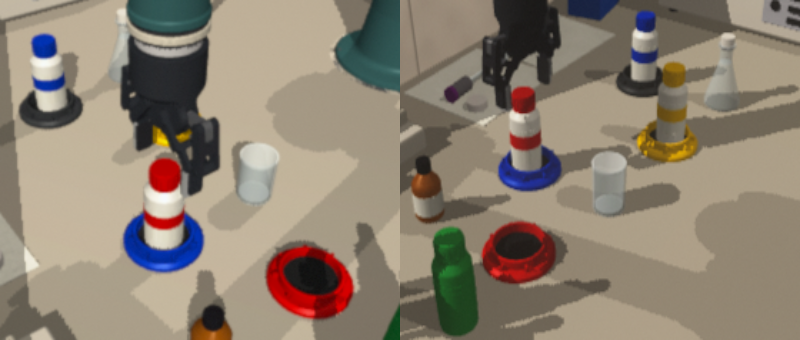

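Yellow stands in its seat. Grasp red (about 4 mm further in x).

Call:
drive_tool:
  rows:
    - [0,0,0,0.004,-0.001,0.015,1]
    - [0,0,0,0,0,0.02,1]
    - [0,0,0,0,0,0.01,1]
    - [0,0,0,0,0,0,1]
    - [0,0,0,0,0,0,0.3]
    - [0,0,0,0,0,0,0.3]
    - [0,0,0,0,0,0,0.3]
    - [0,0,0,0,0,0,0.3]

```text
time: 18.02
tool_pos: [0.5987, 0.132, 0.0611]
tcp_rot: [-3.141, 0.001, -0.004]
wrist_force: [0.7, 0.5, -1.6]
width: 0.537
grip_force: 41.1
```

Call:
drive_tool:
  rows:
    - [0,0,0,0,0,0,0.3]
    - [0,0,0,0,0,0,0.3]

```text
time: 18.18
tool_pos: [0.5987, 0.132, 0.061]
tcp_rot: [-3.141, 0.001, -0.004]
wrist_force: [0.5, 0.6, 3.3]
width: 0.538
grip_force: 41.4
```

Call:
drive_tool:
  rows:
    - [0,0,0,0,0,-0.02,0.3]
    - [0,0,0,0,0,-0.03,0.3]
    - [0,0,0,0,0,0,0.3]
    - [0,0,0,-0.021,-0.029,0,0.3]
    - [0,0,0,-0.021,-0.029,0,0.3]
    - [0,0,0,-0.021,-0.029,0,0.3]
    - [0,0,0,-0.021,-0.029,0,0.3]
    - [0,0,0,-0.022,-0.029,0,0.3]

```text
time: 18.85
tool_pos: [0.4904, 0.2776, 0.1093]
tcp_rot: [3.141, -0.002, -0.0]
wrist_force: [-0.4, 0.6, -1.3]
width: 0.543
grip_force: 41.6
```

Call:
drive_tool:
  rows:
    - [0,0,0,0,0,0,0.3]
    - [0,0,0,0,0,0,0.3]
    - [0,0,0,0,0,0,0.3]

```text
time: 19.1
tool_pos: [0.4915, 0.2767, 0.1094]
tcp_rot: [3.141, 0.001, 0.0]
wrist_force: [1.6, -0.0, -1.1]
width: 0.539
grip_force: 41.7
```

```bash
python3 chk.py w7 seat_red bottle_red
```

```text
19.1 [0.4915 0.2767 0.1094] 0.5394150868060757
seat_red [(array([202., 140., 345., 254.]), 0.95)]
wrist fit [array([0.4908, 0.2765]), array([ 0.3626, -1.694 , -0.3627, 21.952 ])]
seat_red [(array([356., 265., 420., 318.]), 0.78), (array([278., 127., 307., 181.]), 0.17)]
seat_red [(array([292., 213., 318., 252.]), 0.7)]
[0.4307 0.1989 0.0715] [  0.7 -71.5  -2.7 -80.  -27.2   4.8  -0.6   2.7]
bottle_red [(array([212., 201., 336., 390.]), 0.62)]
wrist fit [array([0.475 , 0.2763]), array([ 14.5768,  -0.1142, -14.9064,  -0.    ])]
bottle_red [(array([379., 207., 413., 278.]), 0.69)]
bottle_red [(array([225., 196., 255., 262.]), 0.69)]
[0.4951 0.2708 0.0508] [-7.3 -1.   1.5  0.   0.3  1.3 -0.9  0. ]
```

View pics/w7.png

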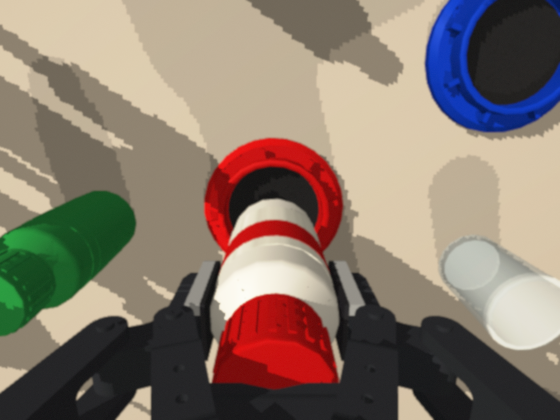

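Red hangs centred over the red ring (274,200). Set it down, release and return for blue.

Call:
drive_tool:
  rows:
    - [0,0,0,0,0,0.015,0.3]
    - [0,0,0,0,0,0.018,0.3]
    - [0,0,0,0,0,0.008,0.3]
    - [0,0,0,0,0,0.004,0.3]
    - [0,0,0,0,0,0.002,0.3]
    - [0,0,0,0,0,0,0.3]
    - [0,0,0,0,0,0,0.3]

```text
time: 20.13
tool_pos: [0.4922, 0.2771, 0.0635]
tcp_rot: [-3.141, 0.001, -0.002]
wrist_force: [0.2, 0.5, -1.7]
width: 0.541
grip_force: 41.7
```

Call:
drive_tool:
  rows:
    - [0,0,0,0,0,0.003,0.3]
    - [0,0,0,0,0,0,0.3]
    - [0,0,0,0,0,0,1]
    - [0,0,0,0,0,0,1]
    - [0,0,0,0,0,0,1]
    - [0,0,0,0,0,0,1]
    - [0,0,0,0,0,0,1]
    - [0,0,0,0,0,-0.03,1]

```text
time: 20.8
tool_pos: [0.4869, 0.2744, 0.084]
tcp_rot: [3.136, -0.001, -0.017]
wrist_force: [-1.2, 0.1, -0.8]
width: 1.002
grip_force: 0.0
```

Call:
drive_tool:
  rows:
    - [0,0,0,0,0,-0.035,1]
    - [0,0,0,0,0,-0.035,1]
    - [0,0,0,0,0,-0.035,1]
    - [0,0,0,0.008,0.04,0,1]
    - [0,0,0,0.008,0.04,0,1]
    - [0,0,0,0.008,0.04,0,1]
    - [0,0,0,0.008,0.04,0,1]
    - [0,0,0,0.008,0.04,0,1]

```text
time: 21.47
tool_pos: [0.5315, 0.0752, 0.1951]
tcp_rot: [-3.142, -0.0, -0.001]
wrist_force: [1.0, 0.5, -1.3]
width: 1.0
grip_force: 0.0
```

Call:
drive_tool:
  rows:
    - [0,0,0,0.008,0.04,0,1]
    - [0,0,0,0.008,0.04,0,1]
    - [0,0,0,0.008,0.04,0,1]
    - [0,0,0,0.008,0.04,0,1]
    - [0,0,0,0.008,0.04,0,1]
    - [0,0,0,0.008,0.04,0,1]
    - [0,0,0,0.006,0.036,0,1]
    - [0,0,0,0,0,0,1]

```text
time: 22.13
tool_pos: [0.5861, -0.2059, 0.1948]
tcp_rot: [3.138, -0.008, 0.002]
wrist_force: [0.0, 1.6, -0.3]
width: 1.0
grip_force: 0.0
```

Call:
drive_tool:
  rows:
    - [0,0,0,0,0,0.02,1]
    - [0,0,0,0,0,0.03,1]
    - [0,0,0,0,0,0.03,1]
    - [0,0,0,0,0,0.01,1]
    - [0,0,0,0,0,0,1]
    - [0,0,0,0,0,0,1]

```text
time: 22.63
tool_pos: [0.5852, -0.1988, 0.1047]
tcp_rot: [-3.141, 0.0, 0.002]
wrist_force: [0.1, -0.4, 0.4]
width: 0.998
grip_force: 0.0
```

```bash
python3 cap.py bottle_blue
```

```text
blob [ 232  244   87   96 6577] tcp at [272. 296.] tcp [ 0.5852 -0.1988  0.1047]
bottle [ 0.5864 -0.1998] [-1.7 -0.9  1.7  0.3] d [ 0.0013 -0.001 ]
```

Call:
drive_tool:
  rows:
    - [0,0,0,0.001,0.001,0.015,1]
    - [0,0,0,0,0,0.02,1]
    - [0,0,0,0,0,0.01,1]
    - [0,0,0,0,0,0,1]
    - [0,0,0,0,0,0,0.3]
    - [0,0,0,0,0,0,0.3]
    - [0,0,0,0,0,0,0.3]
    - [0,0,0,0,0,0,0.3]

```text
time: 23.35
tool_pos: [0.5877, -0.2005, 0.0617]
tcp_rot: [3.141, -0.001, 0.004]
wrist_force: [-0.8, 1.4, 2.5]
width: 0.536
grip_force: 40.8
```

Call:
drive_tool:
  rows:
    - [0,0,0,0,0,0,0.3]
    - [0,0,0,0,0,0,0.3]

```text
time: 23.52
tool_pos: [0.5877, -0.2005, 0.0617]
tcp_rot: [3.141, -0.001, 0.004]
wrist_force: [-0.2, 0.4, 6.2]
width: 0.541
grip_force: 41.1
```

Call:
drive_tool:
  rows:
    - [0,0,0,0,0,-0.02,0.3]
    - [0,0,0,0,0,-0.03,0.3]
    - [0,0,0,0,0,0,0.3]
    - [0,0,0,0.001,-0.036,0,0.3]
    - [0,0,0,0.001,-0.036,0,0.3]
    - [0,0,0,0.001,-0.036,0,0.3]
    - [0,0,0,0.001,-0.036,0,0.3]
    - [0,0,0,0.001,-0.036,0,0.3]

```text
time: 24.18
tool_pos: [0.5912, -0.0189, 0.1095]
tcp_rot: [3.141, -0.002, 0.0]
wrist_force: [1.0, 0.4, -0.8]
width: 0.538
grip_force: 41.4
```

Call:
drive_tool:
  rows:
    - [0,0,0,0.001,-0.036,0,0.3]
    - [0,0,0,0.001,-0.036,0,0.3]
    - [0,0,0,0.001,-0.036,0,0.3]
    - [0,0,0,0.001,-0.03,0,0.3]
    - [0,0,0,0,-0.01,0,0.3]
    - [0,0,0,0,0,0,0.3]
    - [0,0,0,0,0,0,0.3]
    - [0,0,0,0,0,0,0.3]

```text
time: 24.85
tool_pos: [0.5954, 0.1264, 0.1094]
tcp_rot: [3.141, -0.002, -0.001]
wrist_force: [0.1, 0.3, -0.3]
width: 0.536
grip_force: 41.5
```

```bash
python3 chk.py w8 seat_blue bottle_blue
```

```text
24.85 [0.5954 0.1264 0.1094] 0.5358981346224166
seat_blue [(array([200., 139., 345., 255.]), 0.88)]
wrist fit [array([0.5956, 0.1269]), array([ 1.2308, -2.1896, -1.2308, 19.1927])]
seat_blue [(array([254., 242., 310., 287.]), 0.58)]
seat_blue [(array([231., 208., 273., 238.]), 0.87)]
[ 0.5971  0.1239 -0.0116] [-0.  -2.9 -0.7 -2.  -2.6  3.4 -0.8  2.5]
bottle_blue [(array([214., 200., 340., 389.]), 0.82), (array([457., 319., 560., 399.]), 0.43)]
wrist fit [array([0.5795, 0.1243]), array([ 15.6851,  -0.1146, -16.0026,  -0.    ])]
bottle_blue [(array([268., 178., 297., 244.]), 0.95), (array([243., 100., 259., 148.]), 0.47)]
bottle_blue [(array([240., 152., 263., 208.]), 0.87)]
[0.5933 0.1189 0.0492] [-0.2 -1.4 -0.1  0.  -0.2  2.3 -0.5  0. ]
```

View pics/w8.png

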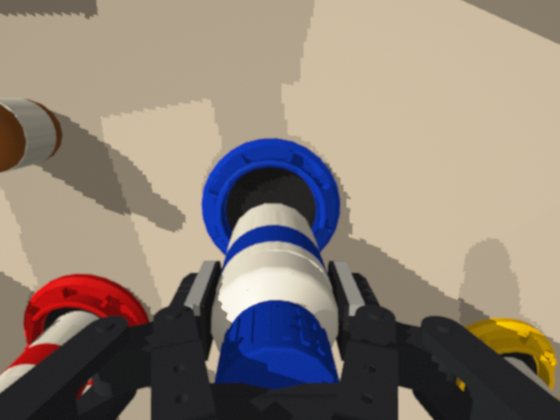

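Blue is centred over the blue ring (271,200). Set down.

Call:
drive_tool:
  rows:
    - [0,0,0,0.001,0,0.015,0.3]
    - [0,0,0,0,0,0.018,0.3]
    - [0,0,0,0,0,0.008,0.3]
    - [0,0,0,0,0,0.004,0.3]
    - [0,0,0,0,0,0.002,0.3]
    - [0,0,0,0,0,0,0.3]
    - [0,0,0,0,0,0,0.3]

```text
time: 25.88
tool_pos: [0.5972, 0.1279, 0.0635]
tcp_rot: [-3.141, 0.001, -0.002]
wrist_force: [0.2, 0.5, -0.3]
width: 0.537
grip_force: 41.5
```

Call:
drive_tool:
  rows:
    - [0,0,0,0,0,0.002,0.3]
    - [0,0,0,0,0,0,0.3]
    - [0,0,0,0,0,0,1]
    - [0,0,0,0,0,0,1]
    - [0,0,0,0,0,0,1]
    - [0,0,0,0,0,0,1]
    - [0,0,0,0,0,0,1]
    - [0,0,0,0,0,-0.03,1]

```text
time: 26.55
tool_pos: [0.5913, 0.1268, 0.0846]
tcp_rot: [3.139, -0.001, -0.019]
wrist_force: [-0.6, -0.8, 0.0]
width: 1.0
grip_force: 0.0
```

Call:
drive_tool:
  rows:
    - [0,0,0,0,0,-0.035,1]
    - [0,0,0,0,0,-0.035,1]
    - [0,0,0,0,0,-0.035,1]
    - [0,0,0,0,0.035,-0.02,1]
    - [0,0,0,0,0.035,-0.02,1]
    - [0,0,0,0,0.035,0,1]
    - [0,0,0,0,0,0,1]
    - [0,0,0,0,0,0,1]

```text
time: 27.22
tool_pos: [0.5966, 0.0211, 0.2363]
tcp_rot: [-3.141, 0.006, -0.001]
wrist_force: [0.2, -0.0, -1.2]
width: 0.998
grip_force: 0.0
```

```bash
python3 chk.py w9 bottle_blue bottle_red bottle_yellow beaker flask amber|grep -v array
```

```text
27.2167 [0.5966 0.0211 0.2363] 0.998108603519632
[0.5919 0.1266 0.0064] [-1.3  0.3  1.4 -0.   0.5 -0.3 -0.2  0. ]
bottle_red []
[0.4472 0.3198 0.0555] [-0.  0. -0.  0.]
[ 0.4484 -0.0557  0.0085] [ 1.3 -1.8 -1.8 -0.  -2.7  2.   0.8  0. ]
[0.4457 0.1241 0.0031] [ 0.1  0.6  0.1 -0.6  2.   1.  -2.6 -1.2]
[ 4.333e-01 -2.214e-01  2.000e-04] [-0.9 -7.   0.3 -0.3 -1.7  1.3  0.5  1.2]
[ 0.6514  0.2912 -0.0058] [ 0.9 -0.9 -1.8 -0.4 -1.4 -0.  -0.3  3.2]
```

View pics/w9_s.png

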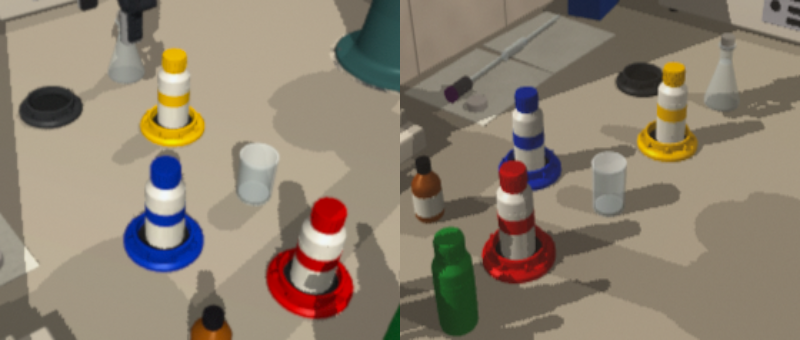

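All three bottles stand upright in their own seats: in this composite, yellow at (172,95), blue at (165,205) and red at (320,250). The grey seat is empty, the beaker, flask and amber bottle have not moved, and the arm is clear. Handing in.

```bash
python3 -c "
from workcell import workorder
print(workorder.finish_job())"
```

```text
the job is handed in; nothing more can be done
None
```

The job is handed in at about 27 s: all three bottles stand upright in the seats of their own colour, the grey seat is empty, and the beaker, flask and amber bottle were not disturbed; no verdict was returned.

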